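# Set the microscope focus stop and lock it

### The arm

A 6-joint arm with a two-finger parallel gripper is mounted at the origin on the work surface. World frame = base frame: x ahead of the robot, y to its left, z up, the work surface at z = 0. Lengths are in m, angles in rad, forces in N, time in s.
With the tool pointing down it reaches from about 0.35 to 0.975 m from the base axis. Payload 4.9 kg.
Tool frame: the origin (TCP) lies at the very end of the fingers, on their centre line; the grasp point (between the pads) lies 19 mm behind it (pinch_z is the z of the grasp point in the tool frame, in m); z points along the fingers, y is the direction in which the jaws open and shut (so a half turn about z gives the same grasp; the last joint's range is limited). The gripper opens to 85 mm and grips with 20 to 120 N. Pads are 22 mm wide; open, the fingers measure 114 mm over their backs; the gripper's body (76 mm by 85 mm) begins 54 mm behind the grasp point. The pads swing forward as they close: fully open they stand 13 mm farther back than shut.
Start: joints at [-1.439, 0.053, 1.613, -0, 1.476, -0.119], TCP at [0.155, -0.605, 0.231] pointing down, gripper open.
Joint ranges: [-3.01, 3.01], [-1.01, 2.22], [0.06, 2.58], [-1.02, 4.17], [0.09, 2.62], [-3.14, 3.14]. Speed limits (rad/s): [2.57, 2.57, 3.14, 3.14, 3.14, 3.14].

### API

Orientations are given as a rotation vector (axis times angle).
In Python, from workcell import reach, line_to, set_joints, grip, pause, solve_ik, grab_frame, IKError, hand_in, regions_of, current_time, current_qpos, current_joint_vel, current_joint_torque, current_tcp_pos, current_eef_rot, current_force, current_wrist_torque, current_grip_width, pinch_z gives the robot as it stands. Calls block until the motion is done:
- reach(position, orientation): joint-space move of the TCP to a pose.
- line_to(position, max_speed=0.15, rot=None, f_stop=None): straight line of the TCP; rot=None keeps the orientation; max_speed is the mean speed in m/s. With f_stop (N) it stops when the force on the tool has changed by that much, and returns True; else False.
- set_joints(angles): joint-space move.
- grip(opening, effort=None): finger opening in m; effort is the grip in N (None keeps the last); returns when the fingers have stopped.
- pause(seconds).
- solve_ik(position, orientation): joint angles nearest the present ones, or None.
- grab_frame(name): name is "side" or "top"; returns a dict with "frame" (400x640x3 uint8, blue, green, red), "depth" (400x640 float32, m along the optical axis (not along the pixel's ray), 0 where there is no reading), "fx", "fy", "cx", "cy" (pixels), "k1" (the pictures are not rectified: a ray, as slopes to the right and down, at radius r is drawn at 1 + k1 r^2 times it, then the intrinsics apply), "extrinsics" (4x4, takes a point from camera to world coordinates). Camera axes: x right, y up, looking along -z (the intrinsics and any distortion apply to the point x, -y, -z); pixel columns grow to the right and rows downward; lengths in m; the calibration is good to about 2 mm. A picture is of the moment at which its call begins.
A pose or a line that the arm cannot do raises IKError and nothing moves.
- hand_in(): hands the job in, once; it reports no verdict.
Trained networks look in a picture, given as the dict that the camera call returned (one of the last four; its "shot" number tells which), for a name from the list of things; names that differ only in an ending like _2 or _b are one class to them, and where a whole thing is asked for, a point or a joint stands for the part that bears it (a point fixed in the world has none). Each returns a list of dicts, best first, with "p" (0 to 1); they miss things now and then, are a little off and sometimes report something else, mostly with a low value. They report only what shows in the picture. A call takes as long as a camera call.
- regions_of(thing, picture): "pixels" (400x640 bool, what is visible of it) and "bbox" ([left, top, width, height] in pixels, round what is visible of it).
Readings, each from a call of its own:
- current_time(): time.
- current_qpos(): joint angles.
- current_joint_vel(): joint speeds.
- current_joint_torque(): joint torques, N m.
- current_tcp_pos(): TCP position.
- current_eef_rot(): TCP orientation.
- current_force(): force on the tool from outside, world axes, zero at the start.
- current_wrist_torque(): the same for the moment, N m.
- current_grip_width(): finger opening in m.
Only numpy, scipy, OpenCV 4.12 (cv2) and the standard library are available. Lean on these libraries where they do the work, as an engineer would, in place of code of your own. Each camera call takes 0.05 s, during which the arm holds its last target. There are 200 camera calls.

### The job

On the white focus unit, turn the black focus knob until its pointer stands right at the small index post on the dial. Then swing the lock ring beneath it clockwise (seen from above) by its upright handle pin until it comes up firmly tight by feel, without straining it, so that it stays tight when you let go. Leave the knob on the index, do not shift the index post, and leave the things around undisturbed.

Things in the scene. Friction and masses are not known exactly. Their poses are not given: they have to be found in the camera images.
- focus_unit: low white cast housing fixed to the bench, 170 (x) x 290 (y) x 50 mm high; origin under its centre, z up. Its controls turn about one vertical axis through its point (0, -60 mm); heights above the bench: lock ring 52-66 mm, steel dial collar 70-76 mm (84 mm across), knob 77-119 mm. At its y = +80 mm a black stage plate (top at 54 mm) bears a dish
- knob_grip (a point): on the axis, 108 mm above the bench, mid-height of the knob's grip: an upright bar 44 mm long, 14 mm thick, 87-119 mm above the bench, on a disc 46 mm across. x axis along the bar towards the pointer, z up. The knob turns either way (0.07 N m) and stays where left; it starts 0.45 to 1.5 rad anticlockwise (seen from above) of the index
- pointer_tip (a point): tip of the knob's pointer, a thin black finger, 5 mm wide, that sticks out from the knob's disc below one end of the bar; 81 mm above the bench, 39 mm from the axis
- index_mark (a point): place the pointer tip must reach, at the inner side of the index post: 39 mm from the axis, 80 mm above the bench. The post, 5 mm wide, dark steel, stands on the dial collar's rim, top 86 mm above the bench; the pointer passes just inside it. The collar must not be turned
- lock_ring: aluminium ring, 72 mm across, under the dial; origin on the axis, x axis points along its arm to the handle pin, z up. Tightens clockwise seen from above. It turns against steady friction (0.45 N m, about 6 N pushed at the pin) for 0.5 to 1.5 rad, then meets a hidden springy seat at an angle that differs each time and can only be felt (see lock_handle)
- lock_handle (a point): on the ring's handle, an upright round steel pin 12 mm across, 80 mm from the axis, 56-112 mm above the bench; this point at 94 mm. It starts at the near right and travels along the near side to the left. Past the seat the push at the pin rises 2 N per mm: 5 N above the running friction is tight, 6-11 N is right, over 16 N strains it. Let go, it springs back a little and stays tight
- stage_dish: bystander: clear covered dish 62 mm across, 14 mm tall, lying on the black stage plate of the focus unit; origin under its centre
- bench_dish: bystander: clear covered dish 62 mm across, 14 mm tall, on the bench to the left of the focus unit
- tube_rack: bystander: grey rack 70 x 160 mm with four capped tubes, 76 mm tall, on the far side of the focus unit
- tip_box: bystander: grey box with a clear lid, 84 x 119 x 65 mm, to the right of the focus unit
- wash_bottle: bystander: white capped bottle, 60 mm across, 150 mm tall
- slide_box: bystander: flat black box 90 x 170 x 30 mm
- objective: bystander: small steel lens barrel, 30 mm across, 48 mm tall, standing on the bench

How it is judged:
On the way, in this order (a step that is already met when the one before it is completed fails the run):
1. the knob's pointer stands at the index post while the lock ring is still loose (horizontal distance between pointer_tip and index_mark below 0.004 m and contact force between lock_ring and focus_unit below 1 N), for 0.3 s.
2. the lock ring is turned tight on its seat (contact force between lock_ring and focus_unit above 8 N), for 0.2 s.
At the end, for the whole second after the job is handed in: The pointer tip is within 4 mm of the index mark, and the lock ring, let go, still presses on its seat with more than 8 N inside the unit (reached by a push at the handle pin of about 4 N above the running friction) (horizontal distance between pointer_tip and index_mark below 0.004 m and contact force between lock_ring and focus_unit above 8 N); the robot touches nothing.
It fails at once if the lock ring is strained: it presses on its seat with more than 55 N (a push at the handle pin of about 20 N above the running friction) (contact force between lock_ring and focus_unit above 55 N).
It fails at once if the index post is shifted by more than 4 mm (distance of index_mark from where it was at the start of the episode above 0.004 m).
It fails at once if a bystander is moved by more than 30 mm (distance of any of stage_dish, bench_dish, tube_rack, tip_box, wash_bottle, slide_box, objective from where it was at the start of the episode above 0.03 m).
It also fails if it takes over 72 s, if anything falls off the work surface, if the arm or the gripper's body presses on something with over 40 N, if the wrist force passes 120 N, or if a joint passes its speed limit or range.

## Working session

There is one attempt and no reset: what is moved stays moved. The work goes in short steps, each a Python script; the robot and the scene stay as the last script left them, time stands still between calls to the robot, and variables do not carry over. Pictures are saved under pics/ and viewed, about 8 in all and at most 12, crops included, and the job is handed in when it is done.

```bash
mkdir -p pics; cat > h.py <<'E'
import numpy as np, cv2
from workcell import *
def cloud(f):
    v,u=np.mgrid[0:400,0:640]
    K=np.array([[f['fx'],0,f['cx']],[0,f['fy'],f['cy']],[0,0,1.]])
    # undo distortion x_d = x(1+k1 r^2)
    p=cv2.undistortPoints(np.stack([u,v],-1).reshape(-1,1,2).astype(np.float64),K,np.array([f['k1'],0,0,0,0.])).reshape(400,640,2)
    d=f['depth']; P=np.stack([p[...,0]*d,-p[...,1]*d,-d,np.ones_like(d)],-1)
    W=(P@np.array(f['extrinsics']).T)[...,:3]; W[d<=0]=np.nan
    return W
def ray(f,u,v,z):
    K=np.array([[f['fx'],0,f['cx']],[0,f['fy'],f['cy']],[0,0,1.]])
    p=cv2.undistortPoints(np.array([[[u,v]]],float),K,np.array([f['k1'],0,0,0,0.])).ravel()
    E=np.array(f['extrinsics']); d=E[:3,:3]@np.array([p[0],-p[1],-1]); o=E[:3,3]
    return o+d*(z-o[2])/d[2]
E
python3 - <<'E'
from h import *
np.set_printoptions(precision=4,suppress=True)
for n in ['top','side']:
    f=grab_frame(n); cv2.imwrite(f'pics/{n}0.png',f['frame']); np.savez(f'/tmp/{n}.npz',**{k:v for k,v in f.items()})
    W=cloud(f); print(n,f['fx'],f['k1'],np.array(f['extrinsics'])[:3])
    for t in ['focus_unit','knob_grip','pointer_tip','lock_ring','lock_handle','wash_bottle','tip_box','tube_rack','slide_box','objective','bench_dish','stage_dish']:
        for r in regions_of(t,f)[:1]:
            m=r['pixels']; P=W[m]; P=P[~np.isnan(P[:,0])]
            print(t,round(r['p'],2),r['bbox'],np.percentile(P,[2,50,98],axis=0).ravel() if len(P) else None)
print(current_time(),current_eef_rot(),pinch_z)
E
```

```text
top 386.0219915496778 -0.02644759299184327 [[ 0.0104  0.9897 -0.143   0.4493]
 [-0.9999  0.0119  0.0095  0.0837]
 [ 0.0111  0.1429  0.9897  1.1746]]
focus_unit 0.88 [317.1, 188.1, 102.9, 66.6] [ 0.4686 -0.1864  0.0441  0.5474 -0.0574  0.0508  0.6401  0.0905  0.1065]
knob_grip 0.5 [381.2, 211.1, 21.7, 14.4] [ 0.5402 -0.1273  0.0766  0.559  -0.1056  0.0895  0.5818 -0.0857  0.1211]
pointer_tip 0.61 [382.7, 204.9, 15.1, 17.8] [ 0.5429 -0.1246  0.083   0.559  -0.1052  0.1029  0.5782 -0.0881  0.1211]
lock_ring 0.5 [397.8, 225.8, 15.9, 12.7] [ 0.5067 -0.1747  0.0573  0.5185 -0.1626  0.0633  0.5341 -0.1439  0.1133]
wash_bottle 0.81 [179.7, 188.5, 32.5, 25.1] [0.572  0.4218 0.0142 0.5948 0.4387 0.0988 0.6252 0.4691 0.151 ]
tip_box 0.61 [425.5, 185.1, 44.6, 30.3] [ 0.5697 -0.3428  0.0119  0.6095 -0.2814  0.064   0.651  -0.2303  0.0687]
tube_rack 0.84 [331.6, 147.9, 60.1, 34.7] [ 0.6671 -0.1112 -0.0011  0.7136 -0.0339  0.0324  0.7609  0.0474  0.0765]
slide_box 0.62 [165.2, 239.5, 63.5, 36.0] [0.3879 0.3701 0.0073 0.4335 0.4514 0.0284 0.4799 0.5352 0.0329]
objective 0.63 [401.9, 166.5, 10.3, 12.
[... 1151 characters left out ...]
x 0.59 [397.8, 299.0, 76.1, 77.2] [ 0.5674 -0.3451  0.0026  0.5943 -0.2963  0.0629  0.6486 -0.2311  0.066 ]
tube_rack 0.76 [354.3, 205.7, 66.0, 63.1] [ 0.6626 -0.1102  0.003   0.7018 -0.0382  0.0385  0.7581  0.0467  0.0762]
slide_box 0.83 [185.7, 165.1, 46.9, 41.0] [0.3836 0.3705 0.0046 0.4276 0.4318 0.0292 0.4749 0.535  0.0324]
objective 0.59 [415.7, 271.7, 15.3, 16.6] [ 0.6831 -0.1846 -0.0006  0.6904 -0.1754  0.0327  0.7125 -0.1385  0.0486]
bench_dish 0.61 [278.4, 218.1, 19.3, 18.2] [0.5053 0.1325 0.0014 0.5313 0.1576 0.0135 0.562  0.1893 0.0163]
stage_dish 0.63 [308.3, 220.5, 24.0, 20.7] [0.5427 0.0237 0.0537 0.5683 0.0497 0.0675 0.5988 0.0836 0.0704]
1.3 [-3.1169 -0.393   0.    ] -0.0187
```

```bash
python3 - <<'E'
import cv2,numpy as np
a=cv2.imread('pics/top0.png')[180:260,355:435]; b=cv2.imread('pics/side0.png')[230:325,310:405]
a=cv2.resize(a,(480,480),interpolation=cv2.INTER_CUBIC); b=cv2.resize(b,(480,480)[::1],interpolation=cv2.INTER_CUBIC)
c=np.hstack([cv2.resize(a,(400,400)),cv2.resize(b,(400,400))]); cv2.imwrite('pics/c1.png',c)
from h import *
np.set_printoptions(precision=4,suppress=True)
for n in ['top','side']:
    f=dict(np.load(f'/tmp/{n}.npz')); W=cloud(f)
    for nm,lo,hi,cx in [('bar',.114,.125,(.56,-.106,.04)),('pin',.100,.125,(.512,-.169,.025))]:
        m=(W[...,2]>lo)&(W[...,2]<hi)&(np.hypot(W[...,0]-cx[0],W[...,1]-cx[1])<cx[2])
        P=W[m]; print(n,nm,len(P),cv2.minAreaRect(P[:,:2].astype(np.float32)),np.median(P,0))
    m=(W[...,2]>.044)&(W[...,2]<.058)&(np.hypot(W[...,0]-.55,W[...,1]+.05)<.2)
    print('housing',cv2.minAreaRect(W[m][:,:2].astype(np.float32)), np.median(W[m],0))
E
```

```text
top bar 81 ((0.5619831085205078, -0.10847846418619156), (0.043457359075546265, 0.014348069205880165), 54.295753479003906) [ 0.5615 -0.1075  0.1185]
top pin 18 ((0.5117068886756897, -0.17048951983451843), (0.008309025317430496, 0.010258940048515797), 1.6494503021240234) [ 0.5118 -0.1692  0.1105]
housing ((0.6128433346748352, -0.0699029266834259), (0.2783745229244232, 0.34315192699432373), 5.684750556945801) [ 0.5516 -0.0378  0.0501]
side bar 113 ((0.5592139959335327, -0.10635565221309662), (0.0436294861137867, 0.013991606421768665), 56.34264373779297) [ 0.558  -0.107   0.1185]
side pin 42 ((0.5096516609191895, -0.16784316301345825), (0.01127070002257824, 0.009986046701669693), 22.00652503967285) [ 0.5089 -0.1688  0.1107]
housing ((0.6112114787101746, -0.06977789103984833), (0.2807554006576538, 0.34840133786201477), 5.550376892089844) [ 0.539  -0.0557  0.0503]
```

View pics/c1.png

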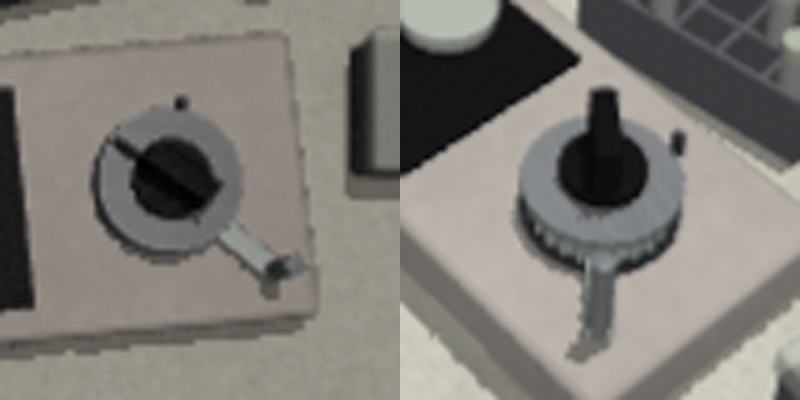

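View pics/top0.png

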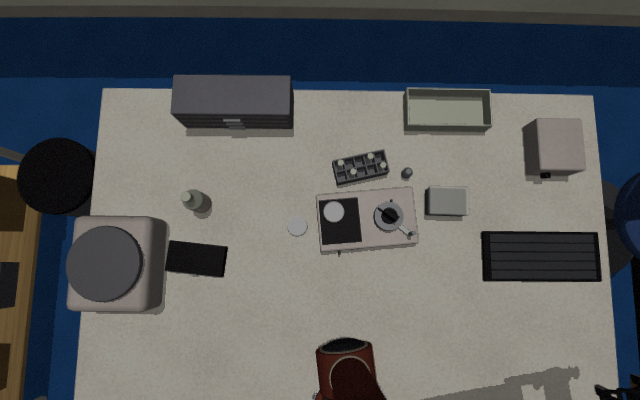

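The crop shows the pointer at upper left (crop 110,140) and the index post at the top (181,103). The pin is at the lower right (285,268), so the pointer is about 1 rad anticlockwise of the post. Next I'll locate the post, then check IK.

```bash
cat >> h.py <<'E'
from scipy.spatial.transform import Rotation as R
def rot(yaw):  # tool down, tool y (jaw) axis along world angle yaw
    y=np.array([np.cos(yaw),np.sin(yaw),0]); z=np.array([0,0,-1.]); x=np.cross(y,z)
    return R.from_matrix(np.stack([x,y,z],1)).as_rotvec()
def measure(f,c):
    """pixel-ray estimate: bar direction by depth, post direction by dark blob"""
    W=cloud(f); g=f['frame'].max(2).astype(int)
    m=(W[...,2]>.112)&(W[...,2]<.125)&(np.hypot(W[...,0]-c[0],W[...,1]-c[1])<.04)
    P=W[m][:,:2]; ctr=cv2.minAreaRect(P.astype(np.float32))[0]
    e=np.linalg.eigh(np.cov(P.T))[1][:,-1]
    return np.array(ctr),np.degrees(np.arctan2(e[1],e[0])),W,g
E
python3 - <<'E'
from h import *
np.set_printoptions(precision=4,suppress=True)
for n in ['top','side']:
    f=dict(np.load(f'/tmp/{n}.npz')); c,a,W,g=measure(f,(.56,-.107)); print(n,c,a)
    # reproject every pixel to z=.083 plane; dark pixels near radius .036-.048
    v,u=np.mgrid[0:400,0:640]; 
    for z in (.081,.086):
        S=[]
        for vv in range(190,300):
            for uu in range(330,420):
                p=ray(f,uu,vv,z); d=p[:2]-c; r=np.hypot(*d); t=np.degrees(np.arctan2(d[1],d[0]))
                if .036<r<.050 and -50<t<90 and g[vv,uu]<60: S.append((round(t),round(r*1e3),int(g[vv,uu]),uu,vv))
        print(z,sorted(S))
c=np.array([.5606,-.1074])
print('knob ik')
for off in (0,180):
  for a in (56,0,-10): print(off,a,solve_ik([*c,.09],rot(np.radians(a-90+off))))
for off in (0,180):
  for a in (-125,-160,-220):
    t=np.radians(a); print(off,a,solve_ik([*(c+.08*np.array([np.cos(t),np.sin(t)])),.075],rot(t+np.pi/2+np.radians(off))))
E
```

```text
top [ 0.5621 -0.1083] 54.8156892774052
0.081 [(-9, 41, 43, 391, 201), (-8, 44, 50, 391, 200), (-5, 41, 39, 390, 201), (-5, 44, 37, 390, 200), (57, 37, 32, 378, 208), (79, 44, 46, 374, 212), (82, 43, 52, 374, 213), (86, 43, 52, 374, 214)]
0.086 [(-8, 41, 43, 391, 201), (-7, 43, 50, 391, 200), (-4, 40, 39, 390, 201), (-4, 43, 37, 390, 200), (58, 37, 32, 378, 208), (80, 44, 46, 374, 212), (83, 44, 52, 374, 213), (87, 43, 52, 374, 214)]
side [ 0.5592 -0.1064] 56.822770460380056
0.081 [(-18, 42, 52, 376, 266), (-15, 43, 40, 376, 265), (-14, 41, 44, 375, 265), (-12, 45, 39, 376, 264), (-10, 43, 36, 375, 264), (-9, 46, 44, 376, 263), (-7, 44, 41, 375, 263), (-6, 48, 55, 376, 262), (-4, 46, 55, 375, 262), (39, 36, 25, 361, 258), (40, 39, 26, 361, 257), (41, 42, 37, 361, 256), (42, 45, 54, 361, 255), (43, 38, 24, 360, 257), (44, 41, 25, 360, 256), (45, 44, 24, 360, 255), (45, 47, 23, 360, 254), (47, 38, 25, 359, 257), (47, 41, 23, 359, 256), (47, 44, 24, 359, 255), (48, 47, 23, 359, 254), (48, 50, 23, 359, 253), (50, 38, 24, 358, 257), (50, 41, 23, 358, 256), (50, 44, 24, 358, 255), (50, 47, 
[... 1269 characters left out ...]
5, 256)]
knob ik
0 56 [-0.3196  0.0545  1.8575 -0.      1.2296  0.2738]
0 0 [-0.3196  0.0545  1.8575 -0.      1.2296  1.2511]
0 -10 [-0.3196  0.0545  1.8575 -0.      1.2296  1.4257]
180 56 [-0.3196  0.0545  1.8575 -0.      1.2296 -2.8678]
180 0 [-0.3196  0.0545  1.8575  0.      1.2296 -1.8904]
180 -10 [-0.3196  0.0545  1.8575  0.      1.2296 -1.7159]
0 -125 [-0.4612  0.0092  1.9318  0.      1.2006  0.1497]
0 -160 [-0.4186 -0.0859  2.024   0.      1.2035  0.8031]
0 -220 [-0.2599 -0.0892  2.0271 -0.      1.2037  2.0091]
180 -125 [-0.4612  0.0092  1.9318  0.      1.2006 -2.9919]
180 -160 [-0.4186 -0.0859  2.024  -0.      1.2035 -2.3385]
180 -220 [-0.2599 -0.0892  2.0271  0.      1.2037 -1.1325]
```

```bash
cat > turn.py <<'E'
from h import *
np.set_printoptions(precision=4,suppress=True)
c=np.array([.5606,-.1074]); a=np.radians(55.8); b=np.radians(-8)
reach([*c,.20],rot(a-np.pi/2)); grip(.05,30)
line_to([*c,.091],.12)
F0=current_force(); grip(0.0,30); print('w',current_grip_width(),current_force()-F0,current_tcp_pos(),current_time())
N=4
for i in range(1,N+1):
    reach([*c,.091],rot(a+(b-a)*i/N-np.pi/2))
print(current_tcp_pos(),current_force()-F0,current_wrist_torque(),current_time())
grip(.05); line_to([*c,.2],.15)
line=reach([.35,-.35,.25],rot(b-np.pi/2))
for n in ['top','side']:
    f=grab_frame(n); cv2.imwrite(f'pics/{n}1.png',f['frame']); np.savez(f'/tmp/{n}1.npz',**f)
    print(n,*measure(f,c)[:2])
print(current_time())
A=cv2.imread('pics/top1.png')[180:260,355:435]; B=cv2.imread('pics/side1.png')[230:325,310:405]
cv2.imwrite('pics/c2.png',np.hstack([cv2.resize(x,(400,400),interpolation=cv2.INTER_CUBIC) for x in (A,B)]))
E
python3 turn.py
```

```text
w 0.013820076057821963 [ 0.8083 -0.2095  1.5676] [ 0.5611 -0.1076  0.0919] 5.5
[ 0.5606 -0.1066  0.0919] [-1.5614  3.6999  5.3729] [ 0.5444  0.4694 -0.0122] 7.0
top [ 0.5621 -0.1082] 172.7339490893428
side [0. 0.] nan
9.65
  avg = a.mean(axis, **keepdims_kw)
  ret = um.true_divide(
h.py:25: RuntimeWarning: Degrees of freedom <= 0 for slice
  e=np.linalg.eigh(np.cov(P.T))[1][:,-1]
  c *= np.true_divide(1, fact)
  c *= np.true_divide(1, fact)
```

```bash
python3 - <<'E'
from h import *
np.set_printoptions(precision=4,suppress=True)
c=(.5606,-.1074)
reach([.38,.12,.25],rot(-np.pi/2))
for n in ['top','side']:
    f=grab_frame(n); cv2.imwrite(f'pics/{n}1.png',f['frame']); print(n,*measure(f,c)[:2])
print(current_time())
A=cv2.imread('pics/top1.png')[190:240,365:415]; B=cv2.imread('pics/side1.png')[240:295,325:385]
cv2.imwrite('pics/c2.png',np.hstack([cv2.resize(x,(400,400),interpolation=cv2.INTER_CUBIC) for x in (A,B)]))
E
```

```text
top [ 0.5622 -0.1084] 172.36622771440426
side [ 0.5599 -0.1056] 171.10787538015757
11.4667
```

View pics/c2.png

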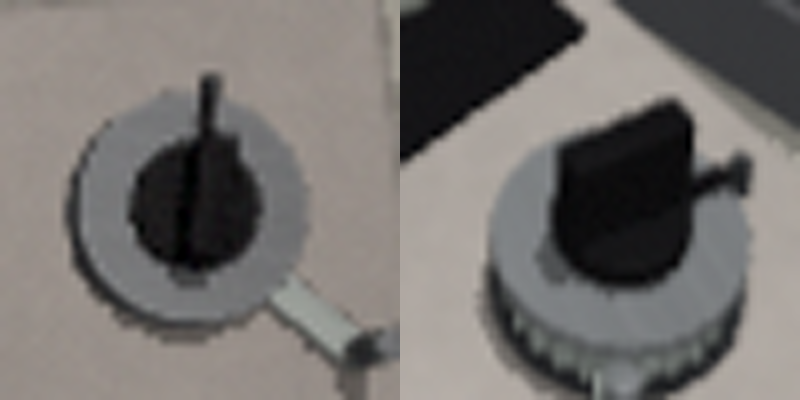

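The pointer is in line with the post in both views: pointer (208,110) under post (209,82) in top, and pointer (715,175) meeting post (740,170) in side. That leaves 1–2° of error against the 5.9° allowed. Next I'll straddle the pin and start pushing.

```bash
cat >> h.py <<'E'
C=np.array([.5606,-.1074])
def pose(t,z=.075,r=.08): return [*(C+r*np.array([np.cos(t),np.sin(t)])),z],rot(t+np.pi/2)
def ft(t,F0):
    F=np.mean([current_force() for _ in range(3)],0)-F0
    return F@np.array([-np.sin(t),np.cos(t),0]),F@np.array([np.cos(t),np.sin(t),0])
E
python3 - <<'E'
from h import *
p=np.array([.5107,-.1685])-C; t=np.arctan2(p[1],p[0]); print(t,np.hypot(*p))
P,r=pose(t,.2); reach(P,r); grip(.03,100)
P,r=pose(t); line_to(P,.12); pause(.3)
F0=np.mean([current_force() for _ in range(5)],0); print(F0,current_grip_width(),current_time())
for i in range(16):
    t-=.02; P,r=pose(t); line_to(P,.03,rot=r); print(i,round(t,3),np.round(ft(t,F0),2),round(current_time(),2))
np.save('/tmp/s.npy',[t,*F0])
E
```

```text
-2.2556339364036107 0.07888738809214053
[0.02785088 0.63752543 0.31193604] 0.03028484117904106 14.6083
0 -2.276 [-0.46 -0.32] 14.86
1 -2.296 [1.42 1.72] 15.11
2 -2.316 [0.22 0.53] 15.36
3 -2.336 [-0.01  0.89] 15.61
4 -2.356 [0.69 0.47] 15.86
5 -2.376 [ 5.7 -1.1] 16.11
6 -2.396 [ 5.53 -0.23] 16.36
7 -2.416 [ 5.38 -0.52] 16.61
8 -2.436 [ 5.46 -0.01] 16.86
9 -2.456 [ 5.27 -0.17] 17.11
10 -2.476 [ 4.83 -1.83] 17.36
11 -2.496 [5.16 0.05] 17.61
12 -2.516 [4.83 0.01] 17.86
13 -2.536 [ 5.41 -1.29] 18.11
14 -2.556 [ 5.52 -0.07] 18.36
15 -2.576 [4.59 0.  ] 18.61
```

```bash
python3 - <<'E'
from h import *
s=np.load('/tmp/s.npy'); t=s[0]; F0=s[1:]
def avg(n=6):
    L=[]
    for _ in range(n): pause(.03); L.append(ft(t,F0)[0])
    return np.mean(L)
run=[5.3]; d=.02
while t>-4.2 and current_time()<50:
    t-=d; P,r=pose(t); line_to(P,.03,rot=r); f=ft(t,F0)[0]
    if f-np.median(run)>1.8:
        f=avg()
        print('hi',round(t,3),round(f,2),round(current_time(),2))
        if f-np.median(run)>1.8: d=.008
        if f-np.median(run)>7.3: break
    elif d==.02: run.append(f)
print('run',np.median(run),np.std(run),len(run),t,current_time())
pause(.4); print('hold',avg())
np.save('/tmp/s.npy',[t,*F0])
E
```

```text
hi -3.556 6.94 31.06
hi -3.576 7.88 31.51
hi -3.584 8.78 31.96
hi -3.592 9.49 32.41
hi -3.6 9.8 32.86
hi -3.608 10.95 33.31
hi -3.616 10.97 33.76
hi -3.624 11.58 34.21
hi -3.632 11.83 34.66
hi -3.64 12.38 35.11
hi -3.648 12.89 35.56
run 5.381615490748363 0.41763168490551267 49 -3.647633936403612 35.5583
hold 13.113326134858267
```

```bash
python3 - <<'E'
from h import *
np.set_printoptions(precision=4,suppress=True)
s=np.load('/tmp/s.npy'); t=s[0]; F0=s[1:]
for i in range(2):
    t-=.008; P,r=pose(t); line_to(P,.03,rot=r); pause(.1)
L=[]
for _ in range(10): pause(.04); L.append(ft(t,F0)[0])
print('final push',np.mean(L),np.std(L))
for i in range(6):
    t+=.02; P,r=pose(t); line_to(P,.03,rot=r); print(np.round(ft(t,F0),2))
P,r=pose(t,.2); line_to(P,.15)
reach([.38,.2,.25],r)
for n in ['top','side']:
    f=grab_frame(n); cv2.imwrite(f'pics/{n}2.png',f['frame']); print(n,*measure(f,C)[:2])
    W=cloud(f); m=(W[...,2]>.1)&(W[...,2]<.118)&(abs(np.hypot(*(W[...,:2]-C).transpose(2,0,1))-.08)<.015); print('pin',np.median(W[m],0))
    for k in ['wash_bottle','tip_box','tube_rack','slide_box','objective','bench_dish','stage_dish']:
        for q in regions_of(k,f)[:1]: print(k,np.nanmedian(W[q['pixels']],0))
print(current_time(),current_force())
A=cv2.imread('pics/top2.png')[180:250,345:415]; B=cv2.imread('pics/side2.png')[230:300,315:385]
cv2.imwrite('pics/c3.png',np.hstack([cv2.resize(x,(400,400),interpolation=cv2.INTER_CUBIC) for x in (A,B)]))
E
```

```text
final push 14.40341314069963 0.37359435701797294
[ 8.26 -1.3 ]
[ 5.76 -1.01]
[ 1.63 -0.15]
[ 0.46 -0.64]
[0.2  0.45]
[ 0.5  -0.74]
top [ 0.5621 -0.1078] 172.06689130596263
pin [ 0.485  -0.0808  0.111 ]
tip_box [ 0.6078 -0.2811  0.0638]
tube_rack [ 0.7133 -0.0335  0.0321]
slide_box [0.4326 0.4525 0.0286]
bench_dish [0.536  0.1579 0.0132]
stage_dish [0.5737 0.0509 0.0671]
side [ 0.5593 -0.1052] 171.04931517183556
pin [ 0.483  -0.0822  0.1091]
wash_bottle [0.5901 0.4344 0.0732]
tip_box [ 0.5946 -0.2951  0.0629]
tube_rack [ 0.7022 -0.0382  0.0388]
slide_box [0.4248 0.4263 0.0292]
objective [ 0.6894 -0.1755  0.0343]
bench_dish [0.53   0.1574 0.0137]
stage_dish [0.5685 0.049  0.0675]
41.7083 [-0.2321 -0.1185 -0.059 ]
```

View pics/c3.png

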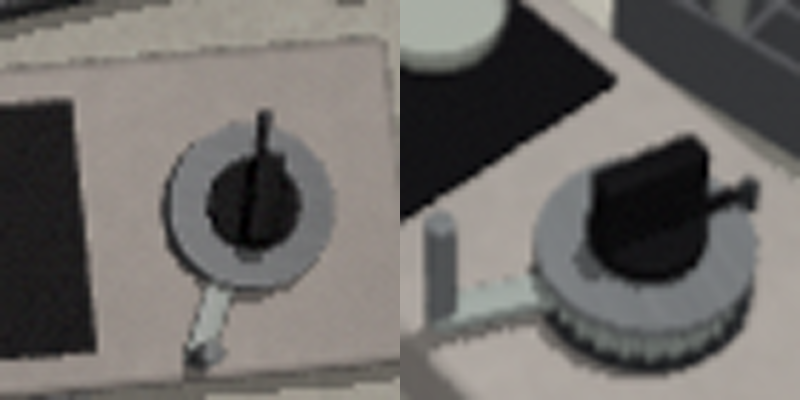

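The pointer still meets the post: (262,115) in the top view, (750,190) in the side view. The pin has moved round to the near left. There are 30 s left, so I'll check by feel that the ring stayed tight. If it did, a new push should climb to about 10 N before the pin moves.

```bash
python3 - <<'E'
from h import *
t=-3.53
P,r=pose(t,.2); reach(P,r); P,r=pose(t); line_to(P,.1); pause(.2)
F0=np.mean([current_force() for _ in range(5)],0); print(F0,current_time())
def avg(n=4):
    L=[]
    for _ in range(n): pause(.03); L.append(ft(t,F0)[0])
    return np.mean(L)
while t>-3.70 and current_time()<58:
    t-=.01; P,r=pose(t); line_to(P,.03,rot=r); f=avg(); print(round(t,3),round(f,2))
    if f>13.6: break
for i in range(12):
    t+=.01; P,r=pose(t); line_to(P,.03,rot=r); f=ft(t,F0)[0]; print('back',round(t,3),round(f,2))
    if abs(f)<.8 and i>7: break
P,r=pose(t,.2); line_to(P,.15); print(current_time(),current_force())
E
```

```text
[ 0.80690093 -0.34662805  0.68557794] 44.4583
-3.54 -0.13
-3.55 -0.53
-3.56 -0.35
-3.57 0.0
-3.58 0.38
-3.59 0.01
-3.6 2.88
-3.61 5.94
-3.62 8.47
-3.63 10.17
-3.64 11.15
-3.65 12.07
-3.66 12.77
-3.67 13.93
back -3.66 11.12
back -3.65 7.97
back -3.64 6.35
back -3.63 4.88
back -3.62 3.02
back -3.61 1.64
back -3.6 0.97
back -3.59 -0.06
back -3.58 0.45
53.0583 [-0.49559788 -0.5262212   0.05308504]
```

```bash
python3 - <<'E'
from h import *
reach([.38,.2,.25],rot(-np.pi/2))
for n in ['top','side']: print(n,*measure(grab_frame(n),C)[:2])
print(current_time()); hand_in()
E
```

```text
top [ 0.56229085 -0.10801107] 171.7967425151329
side [ 0.55939257 -0.10547566] 170.60638312447486
54.3
the job is handed in; nothing more can be done
```

The job is handed in at about 54 s of the 72 s allowed, with the pointer at the index post and the lock ring tight. `hand_in()` gave no verdict, so this rests on my own checks.

- **Knob:** I gripped the bar, turned it about 64° clockwise and let go. After tightening, both pictures showed the pointer at the post. The bar last read -8.2° (top) and -9.4° (side). The post was at about -7° (top) and -10° (side). That difference is about 1 mm at the tip, against the 4 mm limit. I did not measure the collar or post directly, but the post looked unmoved in the pictures.
- **Lock ring:** I pushed the pin clockwise with the fingers loosely around it. It ran at about 5.4 N and met the seat after about 1.2 rad. I pushed on to 14.4 N, about 9 N above running, inside the 6–11 N range. I then eased off slowly.
- **Tightness check:** I pushed again after letting go. The pin did not start to move until about 10 N, roughly twice the running friction, so the ring had stayed tight. That push peaked at 13.9 N and was eased off the same way.
- **Surroundings:** The bystanders matched their starting positions to within a few millimetres after the tightening push. The side network's estimate for the slide box was 6 mm off, which is within its scatter. In that check the top view missed the wash bottle and the objective, but the side view found both in place. I did not look at the bystanders again after the re-check push.

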